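# Unclamp the glued billboard and stand it on the street set

## Task

The glue in the little billboard's foot is dry: swing the clamp's pawl up clear of the teeth (it stays where you leave it), slide the clamp bar fully back by its knob and leave it back. Then lift the billboard straight out and stand it upright on the cardboard pad of the model street, centred and with its long side along the pad's, either face forward; set it down rather than drop it, never tip it over, and do not disturb the toy litter bin, the bush, the wooden offcut or the glue bottle.

Things in the scene. Friction and masses are not known exactly. Their poses are not given: they have to be found in the camera images.
- jig: Clamping jig, fixed: grey laminated board 280 x 150 x 15 mm. Origin at the centre of its underside; x runs along the clamp bar from the knob towards the fence, z up. A wooden fence, top z 40 mm, fills x = 100 to 122 mm. The billboard's foot stands on the board (z 15 mm) between fence and jaw, centred at x = 80 mm. The toothed steel bar, 22 mm wide, top z 33 mm, lies on y = 0.
- jaw (a point): Centre of the clamping face of the bar's steel jaw; clamped, at x 60, y 0, z 25 mm of the jig; moves with the bar. The jaw is 84 mm wide (y), 18 mm thick, top z 38 mm; a lip on it overhangs the billboard's foot by 6 mm, so the foot cannot be lifted until the bar is back.
- bar (a joint): Travel of the clamp bar in m: 0 = clamped, 0.035 = fully back at its stop. It moves along the jig's -x with about 3 N of friction; the pawl blocks it until lifted.
- bar_knob (a point): Grip point of the upright black round knob on the rear end of the clamp bar, on its axis: 26 mm in diameter, from 23 mm below this point to 17 mm above it. Clamped, it is at x -95, y 0, z 68 mm of the jig; it moves with the bar. Grip it on its +y and -y sides: the pawl's bracket is near on the +x side.
- pawl (a joint): Angle of the pawl in rad: 0 = down in the teeth, about 0.12 = clear of them, 0.9 = stop. The hinge is stiff (0.09 N m, some 1.5 N at the tab) and stays where it is left.
- pawl_tab (a point): Grip point of the pawl's upright thumb tab, dark steel, 12 mm thick across the jig's y and 20 mm along x; its top is 16 mm above this point and its foot 22 mm below, where the 12 mm wide pawl arm begins. With the pawl down it is at x 9, y 0, z 68 mm of the jig. Gripped on its +y and -y faces it can pivot between the fingers.
- pawl_hinge (a point): Centre of the pawl's hinge, fixed on the jig at x -45, y 0, z 36 mm. The hinge axis is the jig's y; lifting carries the tab up and over towards the jig's -x (the knob end), on a circle of radius 63 mm.
- sign: Miniature billboard, wood, 160 g or so, loose. Origin at the centre of the foot's underside, z up. Foot 40 (x) x 100 (y) x 16 mm high; two thin 8 mm posts at y = +-32 mm; on them an upright panel 12 mm thick (x), 120 mm long (y), from z 45 to 105 mm. In the jig its x is along the jig's x. Grip the panel across its 12 mm near the top.
- street: Model street, fixed to the table: dark board 240 x 240 x 10 mm. Origin at the centre of its underside. A board fence (top z 55 mm) at x = +60 mm and a hedge (top about 60 mm) at x = +70 to +115 mm stand along its +x edge.
- pad (a point): Centre of the top face of the cardboard pad on the model street, 60 mm (street's x) by 120 mm (street's y), 2 mm thick, top 12 mm above the table; at x -25, y 0 of the street, axes as the street's.
- litter_bin: Bystander: steel toy litter bin, 25 mm wide, 31 mm high, standing on the street beside the pad's +y end.
- bush: Bystander: dark green toy bush on a strip, 60 x 26 x 35 mm high, on the street beyond the pad's -y end.
- offcut: Bystander: wooden strip 55 x 16 x 12 mm lying on the jig board's -y edge.
- glue: Bystander: white glue bottle, 52 mm wide, 130 mm high, beyond jig and street.
There are look-alikes about, which are no part of the job. Of the things like the sign, leave any that is blue, green or red; of the rest the larger one is meant.

How it is judged:
By the outcome, as a careful person would: the job done as asked, in the order asked, and still so for the second after the job is handed in, with the robot touching nothing.
It also fails if it takes over 67 s, if anything falls off the work surface, if the arm or the gripper's body presses on something with over 40 N, if the wrist force passes 120 N, or if a joint passes its speed limit or range.

## Robot

A 6-joint arm with a two-finger parallel gripper is mounted at the origin on the work surface. World frame = base frame: x ahead of the robot, y to its left, z up, the work surface at z = 0. Lengths are in m, angles in rad, forces in N, time in s.
With the tool pointing down it reaches from about 0.35 to 1 m from the base axis. Payload 7.1 kg.
Tool frame: the origin (TCP) lies on the centre line of the jaws, within the pads' length; the fingertips stand 17 mm ahead of it and the grasp point (between the pads) lies 2 mm behind it (robot.finger_overhang is the distance from the TCP to the fingertips, in m); z points along the fingers, y is the direction in which the jaws open and shut (so a half turn about z gives the same grasp; the last joint's range is limited). The gripper opens to 85 mm and grips with 20 to 120 N. Pads are 22 mm wide; open, the fingers measure 114 mm over their backs; the gripper's body (76 mm by 85 mm) begins 54 mm behind the grasp point. The pads swing forward as they close: fully open they stand 13 mm farther back than shut.
Start: joints at [-1.165, 0.423, 1.63, -0, 1.089, -0.019], TCP at [0.258, -0.569, 0.248] pointing down, gripper open.
Joint ranges: [-3, 3], [-0.9, 2.11], [0.09, 2.58], [-1.31, 4.45], [0.11, 2.69], [-2.54, 2.54]. Speed limits (rad/s): [2.39, 2.39, 3.01, 3.14, 3.14, 3.14].

## Interface

Orientations are given as a rotation vector (axis times angle).
In Python, from workcell import robot gives the robot as it stands.
- The arm moves only by the shell command python3 -m inch 'ROWS' [OPENING] [FORCE]. ROWS is JSON, a list of rows, each a list of 2 entries, a list of its own where there are three numbers: the shift along the tool's x, y, z in cm, then the turn, a rotation vector about the tool's x, y, z in rad. A call has 1 to 5 rows; each row shifts and turns the commanded pose from where the row before left it, along the tool's axes as they then stand; what a row does not reach is not made up. A row lasts 1/10 s, in which the tool goes at most 50 mm and 8.59 degrees, less where a joint would pass 70% of its speed; a pose out of reach is approached as far as the arm can. A call with a gripper value outside its range is refused whole. OPENING is the opening in per cent of the stroke, from 0 (shut) to 100 (fully open), set as the call begins (- or left out, the last holds). The fingers move at their own pace and stop on an object; FORCE is the grip in N (left out, the last holds). Time passes only in rows, so rows that do not move let the fingers close. It gives the time, the measured TCP pose, the force and the opening at its end, in the units of the state.
- robot.get_state(): the state, without advancing time (a new reading comes with each control period).
- robot.get_image(name): name is "scene" or "top" or "wrist"; returns (picture, depth): 400x640x3 uint8, red, green, blue; 400x640 float32, m along the optical axis (not along the pixel's ray), 0 where there is no reading.
- robot.camera_model(name): a dict with "camera_matrix" (3x3 intrinsics, pixels), "k1" (the pictures are not rectified: a ray, as slopes to the right and down, at radius r is drawn at 1 + k1 r^2 times it, then the intrinsics apply), "xyz" and "orientation" of the camera in the world. Camera axes: x right, y down, z forward; pixel columns grow to the right and rows downward; lengths in m; the calibration is good to about 2 mm. A picture is of the moment at which its call begins: read the wrist's pose just before it. camera_model takes no time and is no camera call; for the wrist camera it gives the pose at the moment of the call.
- robot.close_job(): hands the job in, once; it reports no verdict.
The state is a dict: "time": time; "joints": joint angles; "dq": joint speeds; "joint_torque": joint torques, N m; "ee_pos": TCP position; "orientation": TCP orientation; "wrist_force": force on the tool from outside, world axes, zero at the start; "ft_torque": the same for the moment, N m; "gripper_width": opening from 0.0 (shut) to 1.0 (fully open).
Only numpy, scipy, OpenCV 4.12 (cv2) and the standard library are available. Lean on these libraries where they do the work, as an engineer would, in place of code of your own. Each camera call takes 0.05 s, during which the arm holds its last target.

## Working session

There is one attempt and no reset: what is moved stays moved. The work goes in short steps, Python scripts to look and compute and a shell command to move; the robot and the scene stay as the last step left them, time stands still between calls to the robot, and variables do not carry over. Pictures are saved under pics/ and viewed, and the job is handed in when it is done.

```bash
mkdir -p pics; ls; python3 - <<'E'
from workcell import robot
import cv2,numpy as np
for n in ["scene","top","wrist"]:
    m=robot.camera_model(n); print(n,m)
    p,d=robot.get_image(n); cv2.imwrite(f"pics/{n}0.png",p[:,:,::-1]); np.save(f"pics/{n}0.npy",d)
print(robot.get_state()); print(robot.finger_overhang)
E
```

```text
pics
scene {'camera_matrix': array([[426.17183017,   0.        , 320.4863418 ],
       [  0.        , 426.17183017, 201.032416  ],
       [  0.        ,   0.        ,   1.        ]]), 'k1': -0.0807638496553118, 'xyz': array([1.26251538, 0.3633241 , 0.61200499]), 'orientation': array([-1.2133565 , -2.06784115,  1.1654331 ])}
top {'camera_matrix': array([[371.25950196,   0.        , 319.99871305],
       [  0.        , 371.25950196, 199.06386023],
       [  0.        ,   0.        ,   1.        ]]), 'k1': -0.026920433008455744, 'xyz': array([ 0.33303859, -0.0808042 ,  1.11654148]), 'orientation': array([-2.11843728,  2.12543753, -0.21044272])}
wrist {'camera_matrix': array([[311.35331241,   0.        , 324.10488039],
       [  0.        , 311.35331241, 201.14074007],
       [  0.        ,   0.        ,   1.        ]]), 'k1': -0.057582993627851006, 'xyz': array([ 0.31670037, -0.54141677,  0.37342682]), 'orientation': array([ 2.45015286, -1.58022189, -0.20969149])}
{'time': 0.15, 'joints': array([-1.16501858e+00,  4.23697180e-01,  1.63050824e+00, -1.31009486e-05,
        1.08861975e+00, -1.90096553e-02]), 'dq': array([ 0.0019319 , -0.00254754, -0.00044767, -0.00036136, -0.00121743,
        0.00190242]), 'joint_torque': array([ 1.13661205e-03, -5.57770872e+01, -2.82017344e+01,  6.35201604e-05,
        4.85953889e-03,  1.79709048e-05]), 'ee_pos': array([ 0.2574319 , -0.56906909,  0.24770679]), 'orientation': array([-3.06981609e+00, -6.62003859e-01,  3.89805463e-04]), 'wrist_force': array([-0.03012149, -0.01095179,  0.49386878]), 'ft_torque': array([ 0.00220172, -0.04278274, -0.00147472]), 'gripper_width': 1.001178055470194}
0.017
```

View pics/scene0.png

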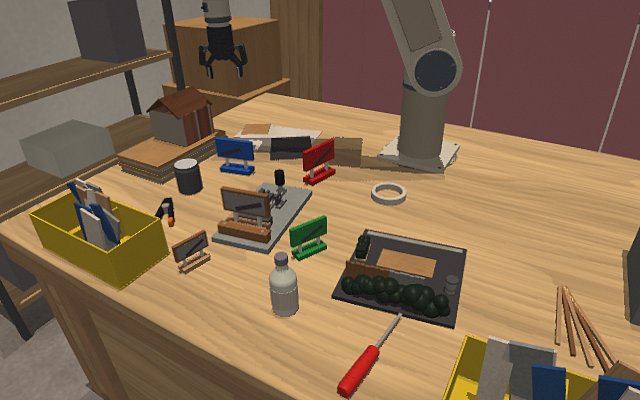

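View pics/top0.png

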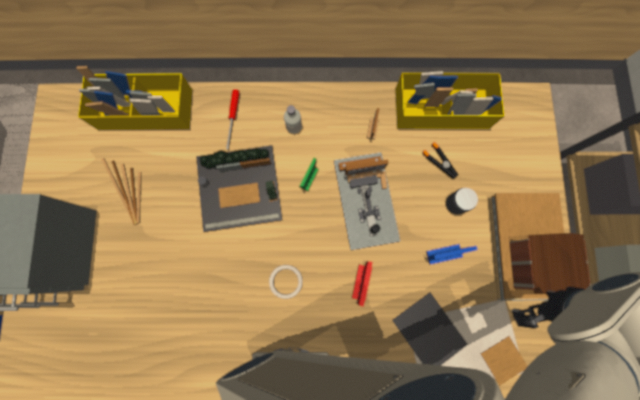

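View pics/wrist0.png

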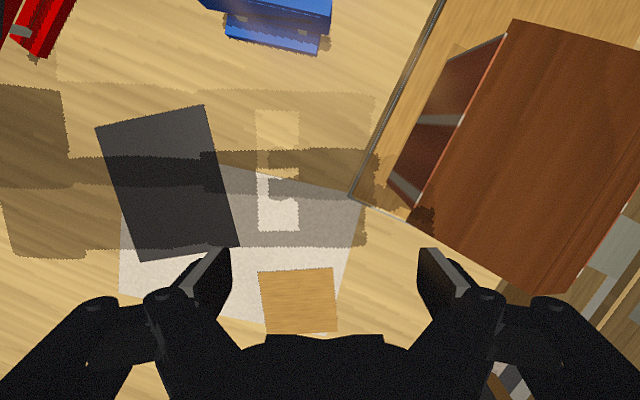

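```bash
cat > h.py <<'E'
import numpy as np,cv2
from scipy.spatial.transform import Rotation as R
from workcell import robot
def ray(m,u,v):
    K=m["camera_matrix"];k1=m["k1"]
    p=cv2.undistortPoints(np.array([[[u,v]]],float),K,np.array([k1,0,0,0,0.]))[0,0]
    d=R.from_rotvec(m["orientation"]).apply([p[0],p[1],1.]); return m["xyz"],d
def plane(m,u,v,z):
    o,d=ray(m,u,v); return o+d*(z-o[2])/d[2]
def cloud(m,d):
    K=m["camera_matrix"]; H,W=d.shape
    uv=np.stack(np.meshgrid(np.arange(W),np.arange(H)),-1).reshape(-1,1,2).astype(float)
    p=cv2.undistortPoints(uv,K,np.array([m["k1"],0,0,0,0.]))[:,0]
    P=np.c_[p,np.ones(len(p))]*d.reshape(-1,1)
    return (R.from_rotvec(m["orientation"]).apply(P)+m["xyz"]).reshape(H,W,3)
def proj(m,P):
    q=R.from_rotvec(m["orientation"]).inv().apply(np.asarray(P)-m["xyz"])
    s=q[:2]/q[2]; s=s*(1+m["k1"]*(s@s)); K=m["camera_matrix"]
    return K[0,0]*s[0]+K[0,2],K[1,1]*s[1]+K[1,2]
E
python3 - <<'E'
from h import *
im=cv2.imread("pics/top0.png"); d=np.load("pics/top0.npy"); m=robot.camera_model("top")
C=cloud(m,d)
for (u,v) in [(360,230),(385,235),(345,215),(210,212),(240,196),(150,150),(365,162)]: print(u,v,C[v,u],d[v,u])
c=im[140:260,180:420]; cv2.imwrite("pics/topc.png",cv2.resize(c,None,fx=3.3,fy=3.3,interpolation=cv2.INTER_CUBIC))
E
```

```text
360 230 [ 0.45461977 -0.20519813  0.01271154] 1.1072171
385 235 [ 0.43902602 -0.27871455  0.0165256 ] 1.1008316
345 215 [ 0.33303859 -0.0808042   1.11654148] 0.0
210 212 [0.5106088  0.24595971 0.01060181] 1.1178788
240 196 [0.5592874  0.15670885 0.012289  ] 1.1259978
150 150 [ 0.71128746  0.45067229 -0.00077426] 1.1665981
365 162 [ 0.65620675 -0.22180608  0.04343335] 1.1158564
```

View pics/topc.png

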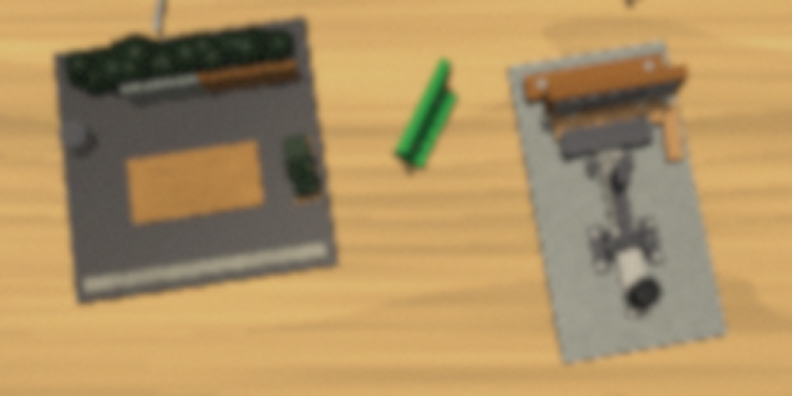

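The top view shows the jig (around crop 620,200) with the brown billboard at its far end. The pad is at crop (195,183), the bin at (80,138) and the bush at (300,165). The larger brown sign is the one in the jig.

```bash
python3 - <<'E'
from h import *
im=cv2.imread("pics/top0.png"); m=robot.camera_model("top")
f=lambda x,y,z: plane(m,(x+.5)/3.3-.5+180,(y+.5)/3.3-.5+140,z)
J=np.array([f(512,68,.015),f(663,42,.015),f(725,332,.015),f(565,362,.015)])
S=np.array([f(56,57,.010),f(303,18,.010),f(337,264,.010),f(80,301,.010)])
P=np.array([f(127,160,.012),f(258,141,.012),f(263,204,.012),f(134,223,.012)])
for n,Q in(("jig",J),("street",S),("pad",P)):
    L=[np.linalg.norm(Q[i]-Q[(i+1)%4]) for i in range(4)]
    xd=(Q[0]+Q[1]-Q[2]-Q[3]); yd=(Q[0]+Q[3]-Q[1]-Q[2])
    print(n,Q.mean(0).round(4),np.round(L,4),"yaw x",np.degrees(np.arctan2(xd[1],xd[0])),"yaw y",np.degrees(np.arctan2(-yd[0],yd[1])))
hsv=cv2.cvtColor(im,cv2.COLOR_BGR2HSV)
def rect(mask,z,name):
    cs,_=cv2.findContours(mask,cv2.RETR_EXTERNAL,cv2.CHAIN_APPROX_NONE)
    c=max(cs,key=cv2.contourArea)
    W=np.array([plane(m,*p[0],z)[:2] for p in c],np.float32)
    print(name,cv2.minAreaRect(W*1000))
mk=cv2.inRange(hsv,(8,90,90),(25,255,255)); z=np.zeros_like(mk); z[178:212,214:264]=mk[178:212,214:264]
rect(z,.012,"pad")
mk=((hsv[...,1]<60)&(hsv[...,2]>100)).astype(np.uint8)*255; z=np.zeros_like(mk); z[145:255,330:405]=mk[145:255,330:405]
rect(cv2.morphologyEx(z,cv2.MORPH_CLOSE,np.ones((9,9))),.015,"jig")
mk=(hsv[...,2]<110).astype(np.uint8)*255; z=np.zeros_like(mk); z[140:235,185:290]=mk[140:235,185:290]
rect(cv2.morphologyEx(z,cv2.MORPH_OPEN,np.ones((3,3))),.010,"street")
E
```

```text
jig [ 0.5467 -0.2262  0.015 ] [0.1447 0.2763 0.1468 0.2769] yaw x 9.423185910002287 yaw y 10.145520423921791
street [0.5867 0.1631 0.01  ] [0.2354 0.2378 0.235  0.2334] yaw x 8.771200351311073 yaw y 8.668288366700299
pad [0.5632 0.1603 0.012 ] [0.1221 0.0598 0.119  0.0599] yaw x 7.504378275968932 yaw y 8.356635425247411
pad ((563.1395874023438, 160.91656494140625), (64.60682678222656, 124.28556823730469), 8.50541877746582)
jig ((546.5839233398438, -224.78762817382812), (277.0140686035156, 147.91522216796875), 9.5645751953125)
street ((601.6668701171875, 166.87139892578125), (220.52069091796875, 233.76593017578125), 8.739603042602539)
```

```bash
python3 -m inch '[[[3.8,-1.9,0],[0,0,0]],[[3.8,-1.9,0],[0,0,0]],[[3.8,-1.9,0],[0,0,0]],[[3.8,-1.9,0],[0,0,0]],[[3.8,-1.9,0],[0,0,0]]]'; python3 -m inch '[[[3.8,-1.9,0],[0,0,0]],[[3.8,-1.9,0],[0,0,0]],[[3.8,-1.9,0],[0,0,0]],[[0,0,0],[0,0,0.13]],[[0,0,0],[0,0,0.126]]]'
cat > st.py <<'E'
from h import *
def tcp():
    s=robot.get_state(); return s["ee_pos"],R.from_rotvec(s["orientation"]),s
def yawx():
    p,r,s=tcp(); x=r.apply([1,0,0]); return np.degrees(np.arctan2(x[1],x[0]))
def go(P):
    p,r,s=tcp(); print("t",round(s["time"],2),"tcp",p.round(4),"yawx",round(yawx(),2),"z",r.apply([0,0,1]).round(3),"F",s["wrist_force"].round(1),"w",round(s["gripper_width"],3))
    print("shift cm",(r.inv().apply(np.asarray(P)-p)*100).round(2))
E
python3 - <<'E'
from st import *
go([.5556,-.2240,.25])
m=robot.camera_model("wrist"); p,d=robot.get_image("wrist"); cv2.imwrite("pics/w1.png",p[:,:,::-1]);np.save("pics/w1.npy",d)
import pickle; pickle.dump(m,open("pics/w1.pkl","wb"))
E
```

```text
time: 0.65
ee_pos: [0.3923, -0.4031, 0.2481]
orientation: [-3.071, -0.662, 0.0]
wrist_force: [1.2, -0.8, -0.0]
gripper_width: 0.999
time: 1.15
ee_pos: [0.4727, -0.3042, 0.2481]
orientation: [-3.13, -0.261, 0.001]
wrist_force: [0.3, -0.4, 0.3]
gripper_width: 1.002
t 1.15 tcp [ 0.4727 -0.3042  0.2481] yawx 9.54 z [-0.  0. -1.] F [ 0.3 -0.4  0.3] w 1.002
shift cm [ 9.5  -6.53 -0.19]
```

View pics/w1.png

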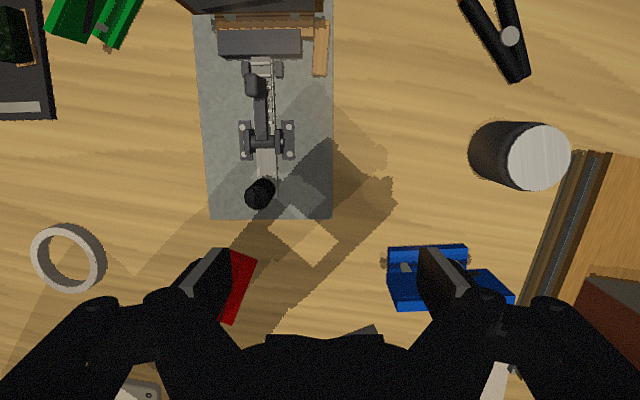

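The wrist view shows the knob top at about (262,188), the pawl tab at (251,80), the jaw at (260,43) and the offcut at (320,50). I'll cast rays to refine the jig pose.

```bash
python3 - <<'E'
from st import *
import pickle
m=pickle.load(open("pics/w1.pkl","rb")); d=np.load("pics/w1.npy"); C=cloud(m,d)
im=cv2.imread("pics/w1.png")
c=im[0:230,180:360]; cv2.imwrite("pics/w1c.png",cv2.resize(c,None,fx=2.6,fy=2.6,interpolation=cv2.INTER_CUBIC))
for n,u,v,z in [("knob top",263,188,.085),("tab",251,78,.084),("rear L",211,219,.015),("rear R",332,219,.015),("jaw L",219,30,.038),("jaw R",301,30,.038)]:
    print(n,plane(m,u,v,z).round(4),C[v,u].round(4))
# inlier points: knob & tab & board heights
g=C.reshape(-1,3); 
yw=np.radians(9.55); T=lambda P:(P-np.array([.5467,-.2255,0]))@np.array([[np.cos(yw),-np.sin(yw),0],[np.sin(yw),np.cos(yw),0],[0,0,1]])
L=T(g)
ok=(d.reshape(-1)>0)
for n,lo,hi in [("knobtop",(-.125,-.03,.078),(-.065,.03,.095)),("tabtop",(-.02,-.03,.075),(.03,.03,.09)),("jawtop",(.02,-.06,.034),(.07,.06,.042)),("board",(-.16,-.09,.010),(.0,.09,.02))]:
    s=ok&np.all((L>lo)&(L<hi),1); q=L[s]; print(n,s.sum(),q.min(0).round(4),q.max(0).round(4),q.mean(0).round(4)) if s.sum() else print(n,0)
E
```

```text
knob top [ 0.4637 -0.2457  0.085 ] [ 0.4634 -0.2455  0.0841]
tab [ 0.5604 -0.223   0.084 ] [ 0.5603 -0.2234  0.0853]
rear L [ 0.3968 -0.1757  0.015 ] [ 0.3912 -0.171   0.0006]
rear R [ 0.4215 -0.3214  0.015 ] [ 0.4215 -0.3214  0.0149]
jaw L [ 0.6047 -0.1748  0.038 ] [ 0.6046 -0.1749  0.0384]
jaw R [ 0.6172 -0.2556  0.038 ] [ 0.6187 -0.2549  0.0314]
knobtop 557 [-0.1064 -0.0121  0.0782] [-0.0824  0.013   0.0876] [-0.0939 -0.0001  0.0847]
tabtop 327 [-0.0013 -0.0048  0.0755] [0.0184 0.0076 0.0864] [0.0083 0.0003 0.0836]
jawtop 2216 [ 0.0218 -0.0404  0.034 ] [0.0663 0.0441 0.0405] [0.0535 0.0011 0.0381]
board 12429 [-0.1399 -0.0741  0.0123] [-0.0001  0.077   0.02  ] [-0.068  -0.001   0.0154]
```

View pics/w1c.png

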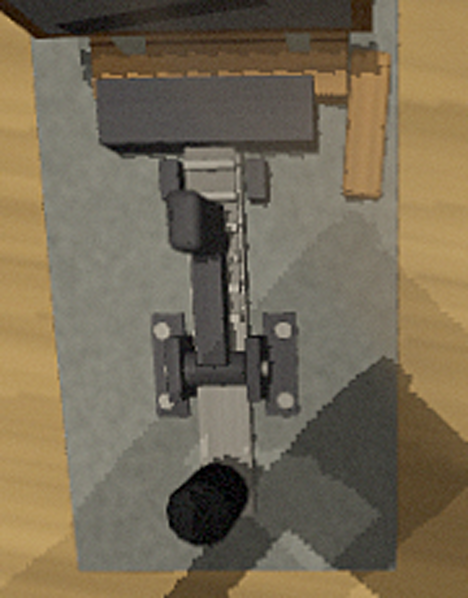

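The cloud in the jig frame agrees with the given sizes: knob at -94,0 and tab at 8,1. The jig pose is therefore good to about 1 mm. Next I'll move over the tab and descend.

```bash
python3 -m inch '[[[3.2,-2.2,0],[0,0,0]],[[3.2,-2.2,0],[0,0,0]],[[3.1,-2.1,0],[0,0,0]],[[0,0,3],[0,0,0]],[[0,0,0],[0,0,0]]]' 60 30; python3 - <<'E'
from st import *
go([.5553,-.2232,.068])
E
```

```text
time: 1.7
ee_pos: [0.553, -0.224, 0.215]
orientation: [-3.127, -0.27, 0.009]
wrist_force: [-1.3, 0.7, -0.1]
gripper_width: 0.602
t 1.7 tcp [ 0.553 -0.224  0.215] yawx 9.88 z [-0.006  0.002 -1.   ] F [-1.3  0.7 -0.1] w 0.602
shift cm [3.20e-01 1.00e-02 1.47e+01]
```

```bash
python3 -m inch '[[[0.1,0,4],[0,0,0]],[[0,0,4],[0,0,0]],[[0,0,3],[0,0,0]],[[0,0,0],[0,0,0]],[[0,0,0],[0,0,0]]]'; python3 - <<'E'
from st import *
go([.5553,-.2232,.068])
p,d=robot.get_image("wrist"); cv2.imwrite("pics/w2.png",p[:,:,::-1])
E
```

```text
time: 2.2
ee_pos: [0.5555, -0.2261, 0.109]
orientation: [-3.13, -0.265, 0.001]
wrist_force: [-1.1, 0.1, 0.5]
gripper_width: 0.598
t 2.2 tcp [ 0.5555 -0.2261  0.109 ] yawx 9.66 z [-0.001  0.    -1.   ] F [-1.1  0.1  0.5] w 0.598
shift cm [ 0.03 -0.29  4.1 ]
```

View pics/w2.png

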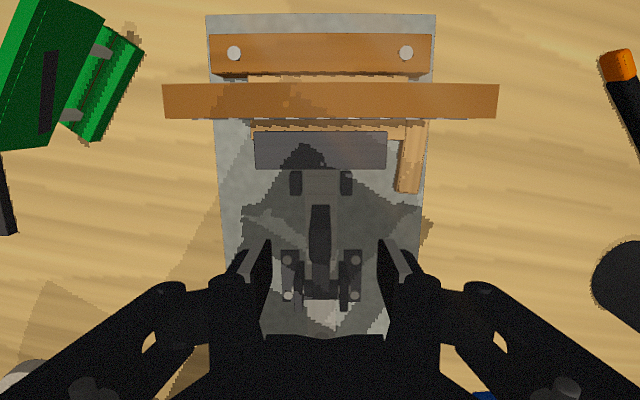

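The tab, at about (320,222), sits between the fingers (centre about 323). I'll go down and close.

```bash
python3 -m inch '[[[0,-0.15,2.5],[0,0,0]],[[0,0,1.6],[0,0,0]],[[0,0,0],[0,0,0]],[[0,0,0],[0,0,0]]]'; python3 -m inch '[[[0,0,0],[0,0,0]],[[0,0,0],[0,0,0]],[[0,0,0],[0,0,0]],[[0,0,0],[0,0,0]],[[0,0,0],[0,0,0]]]' 0 30;  python3 - <<'E'
from st import *
go([.5553,-.2232,.068])
p,d=robot.get_image("wrist"); cv2.imwrite("pics/w3.png",p[:,:,::-1])
E
```

```text
time: 2.65
ee_pos: [0.5557, -0.2242, 0.0681]
orientation: [3.13, 0.265, 0.001]
wrist_force: [-0.1, 0.1, -0.1]
gripper_width: 0.601
time: 3.15
ee_pos: [0.5559, -0.2237, 0.068]
orientation: [3.13, 0.265, 0.001]
wrist_force: [1.9, 3.9, 5.8]
gripper_width: 0.133
t 3.15 tcp [ 0.5559 -0.2237  0.068 ] yawx 9.68 z [ 0.001  0.    -1.   ] F [1.9 3.9 5.8] w 0.133
shift cm [-0.05 -0.06  0.  ]
```

View pics/w3.png

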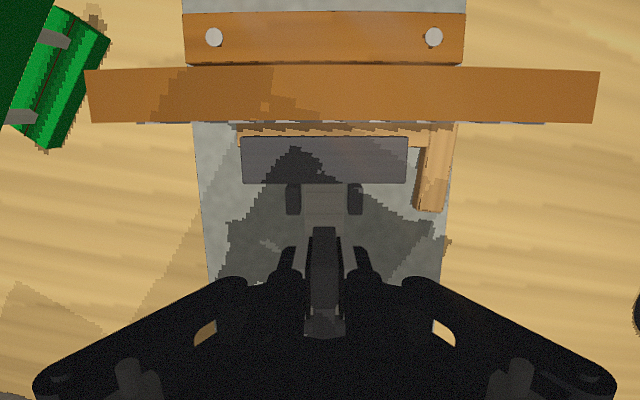

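The tab is gripped: 0.133 of 85 mm is about 11–12 mm. Now I'll lift it along the arc.

```bash
python3 -m inch '[[[-0.35,0,-0.53],[0,0,0]],[[-0.4,0,-0.49],[0,0,0]],[[-0.44,0,-0.45],[0,0,0]],[[-0.49,0,-0.39],[0,0,0]],[[-0.52,0,-0.35],[0,0,0]]]';python3 -m inch '[[[0,0,0],[0,0,0]],[[0,0,0],[0,0,0]]]';  python3 - <<'E'
from st import *
go([.5553,-.2232,.068])
p,d=robot.get_image("wrist"); cv2.imwrite("pics/w4.png",p[:,:,::-1])
E
```

```text
time: 3.7
ee_pos: [0.5332, -0.2275, 0.0894]
orientation: [-3.13, -0.265, 0.0]
wrist_force: [3.2, 2.4, -8.2]
gripper_width: 0.136
time: 3.9
ee_pos: [0.5329, -0.2276, 0.0896]
orientation: [-3.13, -0.265, 0.002]
wrist_force: [-0.7, 3.3, 0.6]
gripper_width: 0.136
t 3.9 tcp [ 0.5329 -0.2276  0.0896] yawx 9.67 z [-0.002  0.    -1.   ] F [-0.7  3.3  0.6] w 0.136
shift cm [ 2.29 -0.05  2.15]
```

View pics/w4.png

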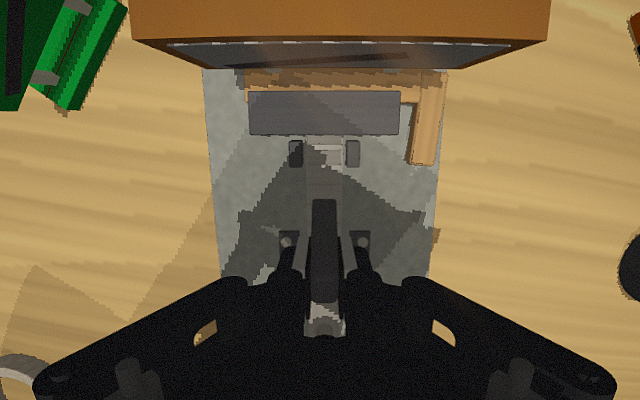

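```bash
python3 -m inch '[[[0,0,0],[0,0,0]],[[0,0,0],[0,0,0]],[[0,0,0],[0,0,0]],[[0,0,-4],[0,0,0]],[[0,0,-4],[0,0,0]]]' 65;  python3 -m inch '[[[-3,0,0],[0,0,0]],[[-3,0,0],[0,0,0]],[[-2,0,0],[0,0,0]],[[0,0,0],[0,0,0]],[[0,0,0],[0,0,0]]]'; python3 - <<'E'
from st import *
go([.4535,-.2412,.068])
p,d=robot.get_image("wrist"); cv2.imwrite("pics/w5.png",p[:,:,::-1]); m=robot.camera_model("wrist")
C=cloud(m,d).reshape(-1,3)
yw=np.radians(9.55); T=lambda P:(P-np.array([.5467,-.2255,0]))@np.array([[np.cos(yw),-np.sin(yw),0],[np.sin(yw),np.cos(yw),0],[0,0,1]])
L=T(C)
for n,lo,hi in [("tab",(-.045,-.03,.085),(.03,.03,.12)),("arm",(-.03,-.03,.045),(.03,.03,.085)),("jawtop",(.02,-.06,.034),(.07,.06,.042))]:
    s=(d.reshape(-1)>0)&np.all((L>lo)&(L<hi),1); q=L[s]; print(n,s.sum(),q.min(0).round(4),q.max(0).round(4),q.mean(0).round(4)) if s.sum() else print(n,0)
E
```

```text
time: 4.45
ee_pos: [0.5329, -0.2274, 0.1692]
orientation: [-3.129, -0.265, 0.005]
wrist_force: [0.5, -0.3, -1.0]
gripper_width: 0.649
time: 4.95
ee_pos: [0.4554, -0.2416, 0.1698]
orientation: [3.13, 0.264, 0.002]
wrist_force: [0.9, 0.5, 0.0]
gripper_width: 0.652
t 4.95 tcp [ 0.4554 -0.2416  0.1698] yawx 9.63 z [ 0.001 -0.001 -1.   ] F [0.9 0.5 0. ] w 0.652
shift cm [-0.19 -0.08 10.18]
tab 851 [-0.0244 -0.005   0.085 ] [0.003  0.0072 0.1079] [-0.0119  0.0011  0.1008]
arm 334 [-0.0297 -0.0049  0.0556] [0.0124 0.0072 0.085 ] [-0.0065  0.0011  0.0686]
jawtop 2912 [ 0.0214 -0.0402  0.034 ] [0.0603 0.0437 0.0408] [0.0509 0.0018 0.038 ]
```

View pics/w5.png

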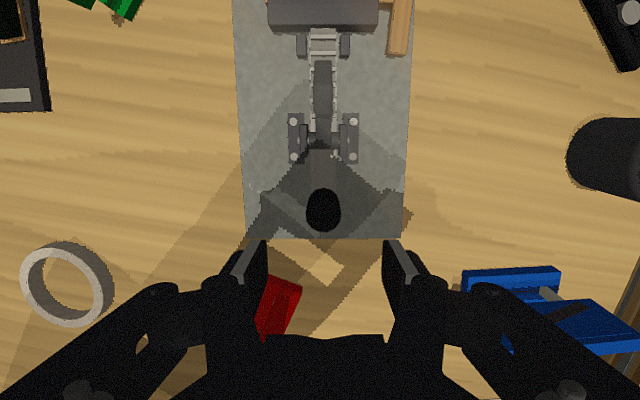

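The pawl stayed up, with the tab top near z 0.108 (about 0.5 rad). The knob is at (322,210) between the fingers. Descending onto the knob.

```bash
python3 -m inch '[[[-0.2,-0.1,3.5],[0,0,0]],[[0,0,3.5],[0,0,0]],[[0,0,3.1],[0,0,0]],[[0,0,0],[0,0,0]],[[0,0,0],[0,0,0]]]';python3 -m inch '[[[0,0,0],[0,0,0]],[[0,0,0],[0,0,0]],[[0,0,0],[0,0,0]],[[0,0,0],[0,0,0]],[[0,0,0],[0,0,0]]]' 0 40; python3 - <<'E'
from st import *
go([.4535,-.2405,.068])
E
```

```text
time: 5.5
ee_pos: [0.4534, -0.2404, 0.0683]
orientation: [-3.13, -0.266, 0.001]
wrist_force: [-0.4, -0.4, 0.0]
gripper_width: 0.65
time: 6.0
ee_pos: [0.4539, -0.241, 0.07]
orientation: [3.129, 0.265, 0.004]
wrist_force: [0.5, 0.4, 7.3]
gripper_width: 0.293
t 6.0 tcp [ 0.4539 -0.241   0.07  ] yawx 9.67 z [ 0.003 -0.002 -1.   ] F [0.5 0.4 7.3] w 0.293
shift cm [-0.03 -0.06  0.2 ]
```

```bash
python3 -m inch '[[[-0.8,0,0],[0,0,0]],[[-1,0,0],[0,0,0]],[[-1,0,0],[0,0,0]],[[-0.6,0,0],[0,0,0]],[[0,0,0],[0,0,0]]]'; python3 -m inch '[[[-0.1,0,0],[0,0,0]],[[-0.1,0,0],[0,0,0]],[[0,0,0],[0,0,0]]]'; python3 - <<'E'
from st import *
go([.4539,-.241,.068])
E
```

```text
time: 6.5
ee_pos: [0.4196, -0.2469, 0.07]
orientation: [3.129, 0.264, 0.003]
wrist_force: [-2.1, -0.5, 9.5]
gripper_width: 0.29
time: 6.8
ee_pos: [0.4193, -0.247, 0.07]
orientation: [3.128, 0.264, 0.007]
wrist_force: [5.2, 3.0, 6.5]
gripper_width: 0.293
t 6.8 tcp [ 0.4193 -0.247   0.07  ] yawx 9.63 z [ 0.005 -0.002 -1.   ] F [5.2 3.  6.5] w 0.293
shift cm [ 3.51 -0.01  0.22]
```

The bar is at its stop: it moved 35.1 mm with a 6 N reaction. Now I'll release and rise.

```bash
python3 -m inch '[[[0,0,0],[0,0,0]],[[0,0,0],[0,0,0]],[[0,0,0],[0,0,0]],[[0,0,-5],[0,0,0]],[[0,0,-5],[0,0,0]]]' 65;  python3 -m inch '[[[0,0,-4],[0,0,0]],[[0,0,-2],[0,0,0]],[[0,0,0],[0,0,0]]]'; python3 - <<'E'
from st import *
print(tcp()[2]["joints"].round(3))
go([.6256,-.2112,.23])
m=robot.camera_model("wrist")
p,d=robot.get_image("wrist"); cv2.imwrite("pics/w6.png",p[:,:,::-1])
C=cloud(m,d).reshape(-1,3)
yw=np.radians(9.55); T=lambda P:(P-np.array([.5467,-.2255,0]))@np.array([[np.cos(yw),-np.sin(yw),0],[np.sin(yw),np.cos(yw),0],[0,0,1]])
L=T(C)
for n,lo,hi in [("paneltop",(.05,-.09,.115),(.11,.09,.126)),("tab",(-.045,-.03,.085),(.03,.03,.12)),("jawtop",(-.02,-.06,.034),(.07,.06,.042)),("knob",(-.16,-.03,.08),(-.09,.03,.095))]:
    s=(d.reshape(-1)>0)&np.all((L>lo)&(L<hi),1); q=L[s]; print(n,s.sum(),q.min(0).round(4),q.max(0).round(4),np.median(q,0).round(4)) if s.sum() else print(n,0)
E
```

```text
time: 7.3
ee_pos: [0.4157, -0.2457, 0.1676]
orientation: [-3.127, -0.264, 0.008]
wrist_force: [0.9, -1.4, 0.4]
gripper_width: 0.647
time: 7.6
ee_pos: [0.4186, -0.2475, 0.2315]
orientation: [3.127, 0.264, 0.008]
wrist_force: [0.3, 0.6, -0.5]
gripper_width: 0.652
[-0.558  0.24   1.948 -0.     0.947  0.844]
t 7.6 tcp [ 0.4186 -0.2475  0.2315] yawx 9.66 z [ 0.005 -0.003 -1.   ] F [ 0.3  0.6 -0.5] w 0.652
shift cm [21.01 -0.11  0.25]
paneltop 0
tab 491 [-0.0254 -0.0051  0.0851] [0.0022 0.0071 0.1089] [-0.0143  0.001   0.1028]
jawtop 2276 [-0.0124 -0.0408  0.034 ] [0.0314 0.0436 0.0411] [0.0199 0.002  0.0382]
knob 614 [-0.1422 -0.0119  0.0803] [-0.117   0.0127  0.0878] [-0.1293  0.0008  0.085 ]
```

View pics/w6.png

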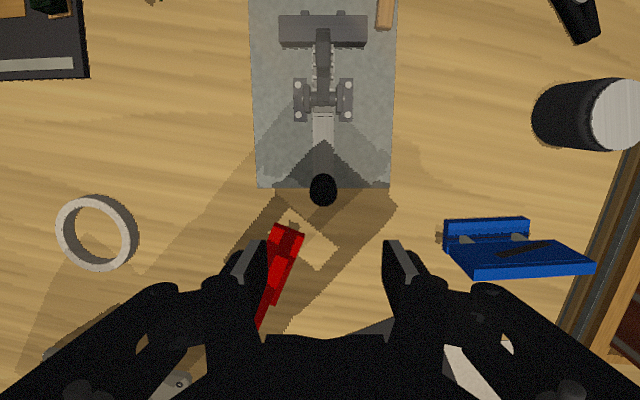

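```bash
python3 -m inch '[[[4.5,0,0],[0,0,0]],[[4.5,0,0],[0,0,0]],[[4,0,0],[0,0,0]],[[0,0,0],[0,0,0]],[[0,0,0],[0,0,0]]]'; python3 - <<'E'
from st import *
go([.6256,-.2112,.23])
m=robot.camera_model("wrist")
p,d=robot.get_image("wrist"); cv2.imwrite("pics/w7.png",p[:,:,::-1])
C=cloud(m,d).reshape(-1,3)
yw=np.radians(9.55); T=lambda P:(P-np.array([.5467,-.2255,0]))@np.array([[np.cos(yw),-np.sin(yw),0],[np.sin(yw),np.cos(yw),0],[0,0,1]])
L=T(C)
for n,lo,hi in [("paneltop",(.05,-.09,.117),(.11,.09,.126)),("panelall",(.05,-.09,.07),(.11,.09,.126)),("foot",(.05,-.07,.028),(.098,.07,.034)),("fence",(.09,-.09,.036),(.13,.09,.044))]:
    s=(d.reshape(-1)>0)&np.all((L>lo)&(L<hi),1); q=L[s]; print(n,s.sum(),q.min(0).round(4),q.max(0).round(4),np.median(q,0).round(4)) if s.sum() else print(n,0)
    if n=="paneltop" and s.sum(): print(cv2.minAreaRect((q[:,:2]*1000).astype(np.float32)))
E
```

```text
time: 8.15
ee_pos: [0.5447, -0.2239, 0.226]
orientation: [-3.128, -0.267, 0.006]
wrist_force: [-0.3, 0.4, -0.9]
gripper_width: 0.65
t 8.15 tcp [ 0.5447 -0.2239  0.226 ] yawx 9.74 z [-0.004  0.001 -1.   ] F [-0.3  0.4 -0.9] w 0.65
shift cm [ 8.19  0.12 -0.43]
paneltop 2892 [ 0.0736 -0.0634  0.1178] [0.0859 0.0572 0.1229] [ 0.0798 -0.0036  0.1202]
((79.6885986328125, -3.0672569274902344), (11.907185554504395, 120.51639556884766), 0.2885861098766327)
panelall 3315 [ 0.0733 -0.0634  0.0787] [0.0859 0.0572 0.1229] [ 0.0791 -0.003   0.1201]
foot 1967 [ 0.0514 -0.0676  0.028 ] [0.098  0.0468 0.0339] [ 0.0698 -0.0041  0.0312]
fence 3436 [ 0.0998 -0.0634  0.0373] [0.1218 0.0673 0.043 ] [0.1106 0.0018 0.0402]
```

View pics/w7.png

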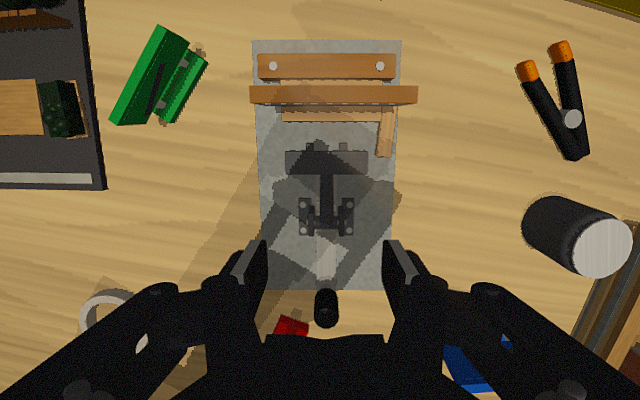

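```bash
python3 -m inch '[[[4.1,0.25,0],[0,0,0]],[[4.1,0.25,0],[0,0,0]],[[0,0,0],[0,0,-0.14]],[[0,0,0],[0,0,-0.14]],[[0,0,0],[0,0,-0.14]]]';  python3 -m inch '[[[0,0,0],[0,0,-0.14]],[[0,0,0],[0,0,-0.14]],[[0,0,0],[0,0,-0.14]],[[0,0,0],[0,0,-0.14]],[[0,0,0],[0,0,-0.14]]]';  python3 -m inch '[[[0,0,0],[0,0,-0.14]],[[0,0,0],[0,0,-0.14]],[[0,0,0],[0,0,-0.14]],[[0,0,0],[0,0,-0.03]],[[0,0,0],[0,0,0]]]'; python3 - <<'E'
from st import *
print(tcp()[2]["joints"].round(3))
go([.6258,-.2153,.106])
E
```

```text
time: 8.7
ee_pos: [0.6254, -0.216, 0.2272]
orientation: [-3.003, -0.919, 0.003]
wrist_force: [-0.6, -0.1, -0.5]
gripper_width: 0.654
time: 9.2
ee_pos: [0.6251, -0.2163, 0.2275]
orientation: [-2.506, -1.892, 0.002]
wrist_force: [0.9, 0.6, 0.9]
gripper_width: 0.647
time: 9.7
ee_pos: [0.6259, -0.2161, 0.2279]
orientation: [-2.03, -2.396, 0.001]
wrist_force: [-0.4, -0.5, -0.4]
gripper_width: 0.654
[-0.35   0.5    1.557 -0.     1.087 -0.515]
t 9.7 tcp [ 0.6259 -0.2161  0.2279] yawx 99.45 z [-0.001  0.    -1.   ] F [-0.4 -0.5 -0.4] w 0.654
shift cm [8.000e-02 1.000e-02 1.219e+01]
```

```bash
python3 -m inch '[[[0.1,0,4],[0,0,-0.003]],[[0,0,4],[0,0,0]],[[0,0,3],[0,0,0]],[[0,0,1.2],[0,0,0]],[[0,0,0],[0,0,0]]]'; python3 - <<'E'
from st import *
go([.6258,-.2153,.106])
m=robot.camera_model("wrist")
p,d=robot.get_image("wrist"); cv2.imwrite("pics/w8.png",p[:,:,::-1])
E
```

```text
time: 10.2
ee_pos: [0.6255, -0.2145, 0.1046]
orientation: [-2.023, -2.398, 0.002]
wrist_force: [0.0, 0.3, 0.6]
gripper_width: 0.653
t 10.2 tcp [ 0.6255 -0.2145  0.1046] yawx 99.69 z [-0.004  0.001 -1.   ] F [0.  0.3 0.6] w 0.653
shift cm [-0.08  0.02 -0.14]
```

View pics/w8.png

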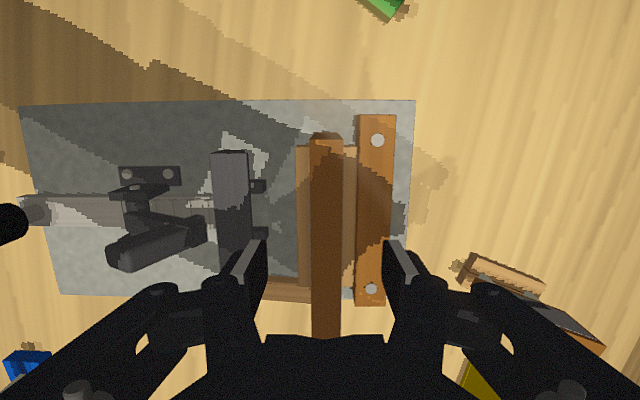

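The panel (centre about 326) is midway between the fingers, and the jaw lip is clear of the foot. I'll grip and lift straight up.

```bash
python3 -m inch '[[[0,0,0],[0,0,0]],[[0,0,0],[0,0,0]],[[0,0,0],[0,0,0]],[[0,0,0],[0,0,0]],[[0,0,0],[0,0,0]]]' 0 45;  python3 -m inch '[[[0,0,-1],[0,0,0]],[[0,0,-2],[0,0,0]],[[0,0,-3],[0,0,0]],[[0,0,-4],[0,0,0]],[[0,0,-3],[0,0,0]]]';  python3 - <<'E'
from st import *
go([.562,.1605,.25])
p,d=robot.get_image("wrist"); cv2.imwrite("pics/w9.png",p[:,:,::-1])
p,d=robot.get_image("scene"); cv2.imwrite("pics/s9.png",cv2.resize(p[120:320,180:500,::-1],None,fx=2.4,fy=2.4))
E
```

```text
time: 10.75
ee_pos: [0.6269, -0.2152, 0.1079]
orientation: [2.023, 2.402, -0.0]
wrist_force: [-2.6, -0.0, 6.1]
gripper_width: 0.133
time: 11.25
ee_pos: [0.6273, -0.2149, 0.2394]
orientation: [2.022, 2.402, 0.001]
wrist_force: [0.8, -0.4, -2.1]
gripper_width: 0.132
t 11.25 tcp [ 0.6273 -0.2149  0.2394] yawx 99.8 z [ 0.002 -0.001 -1.   ] F [ 0.8 -0.4 -2.1] w 0.132
shift cm [38.1  -0.05 -1.1 ]
```

View pics/w9.png

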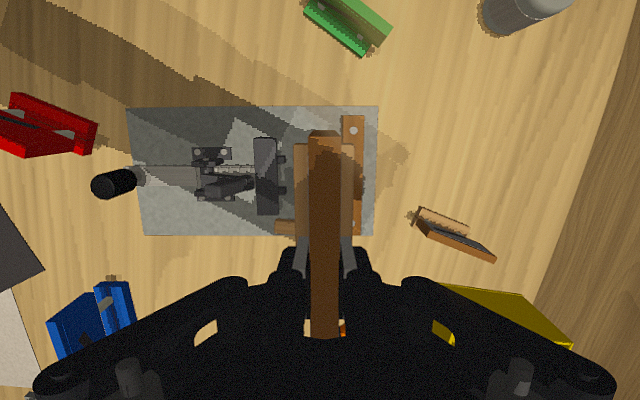

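View pics/s9.png

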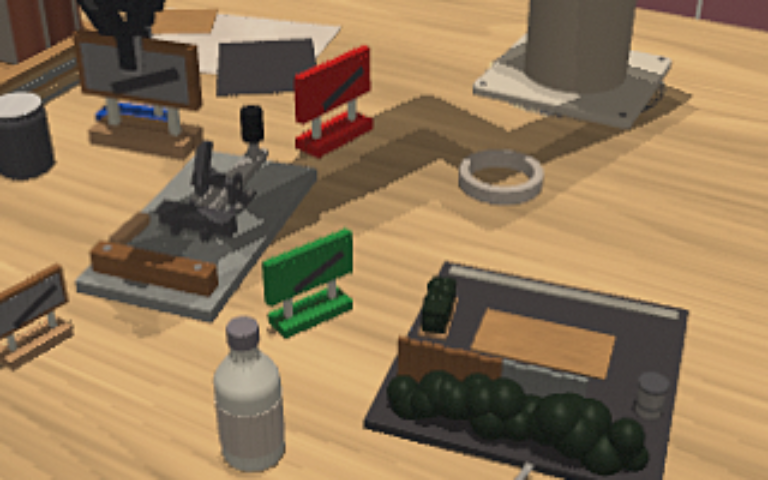

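The billboard is held level with its foot at about z 0.147. Everything else is in place. Now I'll carry it towards the pad.

```bash
python3 -m inch '[[[2,0,0],[0,0,0]],[[3.5,0,0],[0,0,0]],[[4,0,0],[0,0,0]],[[4.5,0,0],[0,0,0]],[[4.5,0,0],[0,0,0]]]';  python3 -m inch '[[[4.5,0,0],[0,0,0]],[[4.5,0,0],[0,0,0]],[[4,0,0],[0,0,0]],[[3,0,0],[0,0,0]],[[1.5,0,0],[0,0,0.019]]]'; python3 -m inch '[[[0,0,0],[0,0,0]],[[0,0,0],[0,0,0]],[[0,0,0],[0,0,0]]]';  python3 - <<'E'
from st import *
go([.562,.1605,.25])
for n in ["wrist","top","scene"]:
    m=robot.camera_model(n); p,d=robot.get_image(n); cv2.imwrite(f"pics/{n}10.png",p[:,:,::-1]); np.save(f"pics/{n}10.npy",d)
    import pickle; pickle.dump(m,open(f"pics/{n}10.pkl","wb"))
E
```

```text
time: 11.85
ee_pos: [0.5934, -0.0303, 0.2347]
orientation: [-2.022, -2.4, 0.003]
wrist_force: [0.1, 0.0, -2.4]
gripper_width: 0.135
time: 12.35
ee_pos: [0.5632, 0.1429, 0.2348]
orientation: [-2.042, -2.384, 0.003]
wrist_force: [0.4, -0.6, -2.1]
gripper_width: 0.132
time: 12.65
ee_pos: [0.5651, 0.1393, 0.2357]
orientation: [-2.046, -2.383, 0.002]
wrist_force: [0.6, -0.9, -1.3]
gripper_width: 0.13
t 12.65 tcp [0.5651 0.1393 0.2357] yawx 98.7 z [-0.001 -0.    -1.   ] F [ 0.6 -0.9 -1.3] w 0.13
shift cm [ 2.14  0.01 -1.43]
```

View pics/wrist10.png

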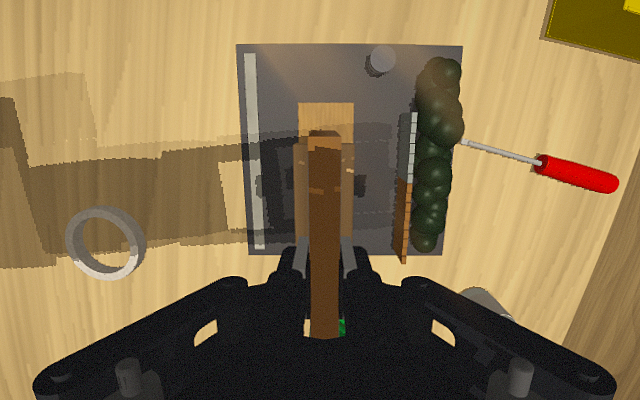

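View pics/top10.png

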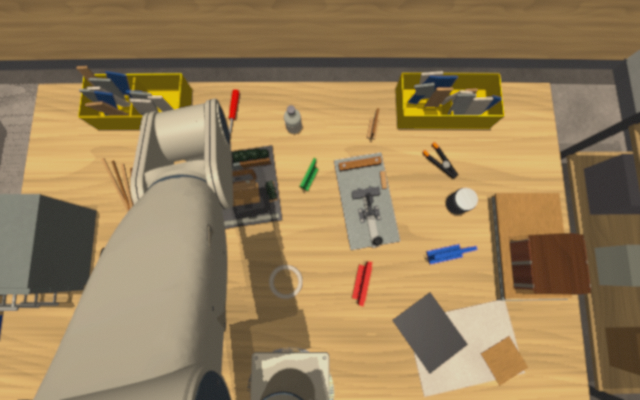

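View pics/scene10.png

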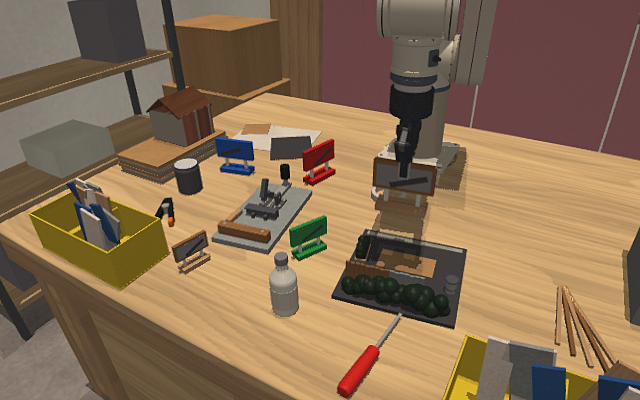

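The wrist view shows the street's four corners at about (236,44), (463,46), (443,255) and (248,257), and the pad's far end at (299..353,103). The panel's far end is at (324,133). I'll measure the pad and the held sign in this one view.

```bash
python3 - <<'E'
from st import *
import pickle
m=pickle.load(open("pics/wrist10.pkl","rb")); d=np.load("pics/wrist10.npy"); im=cv2.imread("pics/wrist10.png"); C=cloud(m,d)
p,r,s=tcp()
Q=np.array([plane(m,*c,.010) for c in [(236,44),(463,46),(443,255),(248,257)]])
print("street",Q.round(4).tolist(),[np.linalg.norm(Q[i]-Q[(i+1)%4]).round(4) for i in range(4)])
e=[(Q[1]-Q[0]),(Q[2]-Q[3])]; print("yaw x",[np.degrees(np.arctan2(v[1],v[0])).round(2) for v in e]); e=[Q[0]-Q[3],Q[1]-Q[2]]; print("yaw y-90",[np.degrees(np.arctan2(v[1],v[0])).round(2)-90 for v in e])
A=np.array([plane(m,*c,.012) for c in [(298.5,102.5),(353.5,102.5)]]); print("pad end",A.round(4), np.linalg.norm(A[0]-A[1]))
# sign in tool frame
L=r.inv().apply(C.reshape(-1,3)-p); ok=d.reshape(-1)>0
def st(n,lo,hi):
    k=ok&np.all((L>lo)&(L<hi),1); q=L[k]*1000
    print(n,k.sum(),np.percentile(q,[0.5,50,99.5],axis=0).round(1).tolist()); return q
q=st("paneltop",(.015,-.02,-.025),(.08,.02,-.002)); print(cv2.minAreaRect(q[:,:2].astype(np.float32)))
q=st("foot",(.0,-.04,.065),(.08,.04,.085)); print(cv2.minAreaRect(q[:,:2].astype(np.float32)))
q=st("foot+",(-.1,-.05,.07),(.1,.05,.1))
c=im[30:270,220:480]; cv2.imwrite("pics/w10c.png",cv2.resize(c,None,fx=2.4,fy=2.4,interpolation=cv2.INTER_CUBIC))
E
```

```text
street [[0.4518, 0.2663, 0.01], [0.6883, 0.3016, 0.01], [0.7249, 0.0658, 0.01], [0.4869, 0.0268, 0.01]] [np.float64(0.2391), np.float64(0.2386), np.float64(0.2412), np.float64(0.242)]
yaw x [np.float64(8.49), np.float64(9.29)]
yaw y-90 [np.float64(8.319999999999993), np.float64(8.829999999999998)]
pad end [[0.525  0.2168 0.012 ]
 [0.5835 0.2258 0.012 ]] 0.05926770327878081
paneltop 3894 [[15.3, -7.0, -13.5], [39.6, -0.6, -12.0], [60.3, 6.0, -4.1]]
((37.659828186035156, -0.5025167465209961), (45.3256721496582, 13.234814643859863), 0.16252300143241882)
foot 1996 [[0.4, -20.8, 75.3], [26.7, -12.0, 77.0], [50.3, 19.0, 79.0]]
((25.26146125793457, -0.8913402557373047), (40.1099739074707, 50.32383346557617), 89.8045425415039)
foot+ 2510 [[-16.0, -20.8, 75.3], [20.5, -12.1, 77.0], [50.3, 19.0, 86.6]]
```

View pics/w10c.png

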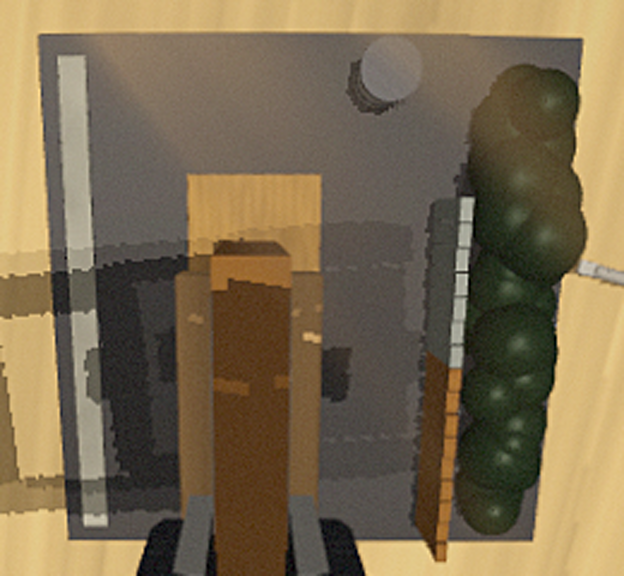

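```bash
python3 -m inch '[[[1.2,0.2,0],[0,0,0]],[[1,0,0],[0,0,0]],[[0,0,3],[0,0,0]],[[0,0,4],[0,0,0]],[[0,0,3],[0,0,0]]]';  python3 -m inch '[[[0,0,0.8],[0,0,0]],[[0,0,0],[0,0,0]],[[0,0,0],[0,0,0]],[[0,0,0],[0,0,0]]]'; python3 - <<'E'
from st import *
go([.564,.1611,.105])
p,d=robot.get_image("wrist"); cv2.imwrite("pics/w11.png",p[:,:,::-1])
E
```

```text
time: 13.3
ee_pos: [0.5637, 0.1628, 0.1349]
orientation: [-2.046, -2.384, 0.0]
wrist_force: [0.0, 0.2, -2.3]
gripper_width: 0.132
time: 13.7
ee_pos: [0.5655, 0.1624, 0.1303]
orientation: [2.045, 2.382, 0.004]
wrist_force: [-0.5, 0.9, -2.8]
gripper_width: 0.135
t 13.7 tcp [0.5655 0.1624 0.1303] yawx 98.71 z [ 0.003  0.001 -1.   ] F [-0.5  0.9 -2.8] w 0.135
shift cm [-0.11 -0.18  2.52]
```

View pics/w11.png

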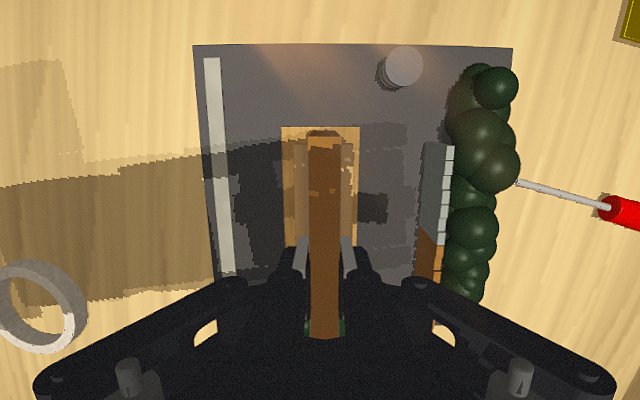

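```bash
python3 -m inch '[[[-0.1,-0.15,0.8],[0,0,0]],[[0,0,0.7],[0,0,0]],[[0,0,0.4],[0,0,0]],[[0,0,0],[0,0,0]],[[0,0,0],[0,0,0]]]'; python3 - <<'E'
from st import *
go([.564,.1611,.105])
m=robot.camera_model("wrist"); p,d=robot.get_image("wrist"); cv2.imwrite("pics/w12.png",p[:,:,::-1]); C=cloud(m,d)
pp,r,s=tcp(); L=r.inv().apply(C.reshape(-1,3)-pp); ok=d.reshape(-1)>0
for n,lo,hi in [("foot",(.0,-.04,.065),(.08,.04,.084)),("pad",(.0,-.032,.090),(.08,.032,.1))]:
    k=ok&np.all((L>lo)&(L<hi),1); q=L[k]*1000
    print(n,k.sum(),np.percentile(q,[0.5,50,99.5],axis=0).round(1).tolist())
hsv=cv2.cvtColor(p,cv2.COLOR_RGB2HSV)
c=p[60:260,220:420,::-1]; cv2.imwrite("pics/w12c.png",cv2.resize(c,None,fx=3,fy=3,interpolation=cv2.INTER_CUBIC))
E
```

```text
time: 14.25
ee_pos: [0.5628, 0.1607, 0.1092]
orientation: [-2.046, -2.383, 0.001]
wrist_force: [0.7, 0.2, -1.7]
gripper_width: 0.135
t 14.25 tcp [0.5628 0.1607 0.1092] yawx 98.71 z [-0. -0. -1.] F [ 0.7  0.2 -1.7] w 0.135
shift cm [0.02 0.12 0.42]
foot 1977 [[0.4, -20.5, 75.1], [26.5, -11.6, 76.7], [49.9, 19.4, 78.7]]
pad 5151 [[0.7, -31.8, 95.5], [58.8, 1.7, 98.1], [79.8, 31.8, 100.0]]
```

View pics/w12c.png

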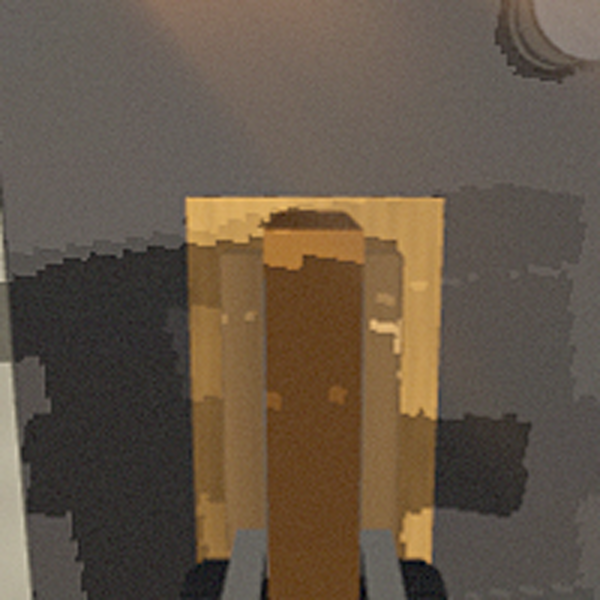

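```bash
python3 - <<'E'
from st import *
m=robot.camera_model("wrist"); pp,r,s=tcp()
f=lambda x,y,z:(r.inv().apply(plane(m,(x+.5)/3-.5+220,(y+.5)/3-.5+60,z)-pp)*1000).round(1)
for n,x,y in [("padFL",187,197),("padFR",444,197),("padL mid",191,400),("padR mid",438,400),("padL",195,540),("padR",434,540)]: print(n,f(x,y,.012))
for n,x,y in [("footL",221,255),("footR",402,255),("footL2",228,480),("footR2",396,480)]: print(n,f(x,y,.0325))
E
```

```text
padFL [ 61.4 -29.5  97.4]
padFR [61.4 30.4 97.4]
padL mid [ 12.7 -30.2  97.4]
padR mid [12.7 30.6 97.4]
padL [-24.2 -30.4  97.4]
padR [-24.2  30.8  97.4]
footL [ 49.6 -19.9  76.9]
footR [49.6 18.9 76.9]
footL2 [ -1.2 -19.6  76.9]
footR2 [-1.2 18.8 76.9]
```

```bash
python3 -m inch '[[[0.12,0.08,0],[0,0,0]],[[0,0,0.2],[0,0,0]],[[0,0,0.1],[0,0,0]],[[0,0,0],[0,0,0]],[[0,0,0],[0,0,0]]]'; python3 - <<'E'
from st import *
go([.564,.1611,.105])
E
```

```text
time: 14.8
ee_pos: [0.5635, 0.1621, 0.1064]
orientation: [-2.046, -2.384, 0.0]
wrist_force: [-0.1, -0.5, -1.6]
gripper_width: 0.132
t 14.8 tcp [0.5635 0.1621 0.1064] yawx 98.71 z [-0. -0. -1.] F [-0.1 -0.5 -1.6] w 0.132
shift cm [-0.1   0.03  0.14]
```

```bash
for i in 1 2; do python3 -m inch '[[[0,0,0.06],[0,0,0]],[[0,0,0],[0,0,0]],[[0,0,0],[0,0,0]]]'; done
```

```text
time: 15.1
ee_pos: [0.5636, 0.162, 0.1058]
orientation: [2.046, 2.384, 0.0]
wrist_force: [-0.5, 0.6, -1.8]
gripper_width: 0.132
time: 15.4
ee_pos: [0.5635, 0.1621, 0.1052]
orientation: [-2.046, -2.384, 0.0]
wrist_force: [0.3, -0.0, -2.2]
gripper_width: 0.133
```

```bash
python3 -m inch '[[[0,0,0.06],[0,0,0]],[[0,0,0],[0,0,0]],[[0,0,0],[0,0,0]]]';python3 -m inch '[[[0,0,0.06],[0,0,0]],[[0,0,0],[0,0,0]],[[0,0,0],[0,0,0]]]'
```

```text
time: 15.7
ee_pos: [0.5636, 0.1621, 0.1049]
orientation: [2.046, 2.384, 0.0]
wrist_force: [-2.0, -0.1, 2.5]
gripper_width: 0.132
time: 16.0
ee_pos: [0.5637, 0.1622, 0.1048]
orientation: [2.046, 2.384, 0.001]
wrist_force: [-2.4, -0.5, 8.5]
gripper_width: 0.134
```

The foot is in contact with the pad (force went from -2 to +8 N). Next I'll ease off slightly and open in two stages.

```bash
python3 -m inch '[[[0,0,-0.06],[0,0,0]],[[0,0,0],[0,0,0]]]'; python3 -m inch '[[[0,0,0],[0,0,0]],[[0,0,0],[0,0,0]],[[0,0,0],[0,0,0]]]' 22;python3 -m inch '[[[0,0,0],[0,0,0]],[[0,0,0],[0,0,0]],[[0,0,0],[0,0,0]]]' 55; python3 - <<'E'
from st import *
go([.564,.1611,.105])
p,d=robot.get_image("wrist"); cv2.imwrite("pics/w13.png",p[:,:,::-1])
E
```

```text
time: 16.2
ee_pos: [0.5636, 0.1622, 0.1049]
orientation: [2.046, 2.384, 0.0]
wrist_force: [-2.0, 0.7, 3.1]
gripper_width: 0.135
time: 16.5
ee_pos: [0.5636, 0.162, 0.1045]
orientation: [2.046, 2.384, -0.0]
wrist_force: [0.2, -0.4, 0.4]
gripper_width: 0.221
time: 16.8
ee_pos: [0.5636, 0.1621, 0.1046]
orientation: [2.046, 2.384, -0.0]
wrist_force: [1.2, 0.2, 0.7]
gripper_width: 0.549
t 16.8 tcp [0.5636 0.1621 0.1046] yawx 98.71 z [ 0. -0. -1.] F [1.2 0.2 0.7] w 0.549
shift cm [-0.1   0.03 -0.04]
```

View pics/w13.png

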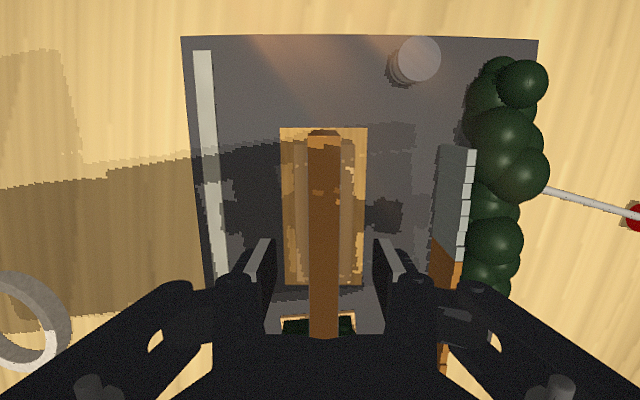

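The sign stands free between the open fingers. I'll retreat straight up, then back for a look.

```bash
python3 -m inch '[[[0,0,-2],[0,0,0]],[[0,0,-4],[0,0,0]],[[0,0,-4.5],[0,0,0]],[[0,0,-4.5],[0,0,0]],[[0,0,-3],[0,0,0]]]'; python3 -m inch '[[[-4,0,0],[0,0,0]],[[-4,0,0],[0,0,0]],[[0,0,0],[0,0,0]],[[0,0,0],[0,0,0]]]'; python3 - <<'E'
from st import *
go([.564,.1611,.105])
import pickle
for n in ["wrist","scene"]:
    m=robot.camera_model(n); p,d=robot.get_image(n); cv2.imwrite(f"pics/{n}14.png",p[:,:,::-1])
    if n=="wrist":
        C=cloud(m,d).reshape(-1,3)
        a=np.radians(8.65); Rm=np.array([[np.cos(a),-np.sin(a),0],[np.sin(a),np.cos(a),0],[0,0,1]])
        L=(C-np.array([.5633,.1615,0]))@Rm; ok=d.reshape(-1)>0
        rgb=p.reshape(-1,3).astype(int); warm=(rgb[:,0]>rgb[:,2]*1.4)
        for nm,lo,hi in [("panel",(-.03,-.1,.112),(.03,.1,.122)),("foot",(-.03,-.08,.022),(.03,.08,.032)),("padstreet",(-.04,-.08,.0105),(.04,.08,.0145))]:
            k=ok&np.all((L>lo)&(L<hi),1)&(warm); q=L[k]*1000
            print(nm,k.sum(),np.percentile(q,[0.5,50,99.5],axis=0).round(1).tolist(),cv2.minAreaRect(q[:,:2].astype(np.float32)))
E
```

```text
time: 17.35
ee_pos: [0.5644, 0.1623, 0.2882]
orientation: [2.045, 2.382, 0.005]
wrist_force: [0.1, 0.0, 0.3]
gripper_width: 0.549
time: 17.75
ee_pos: [0.5756, 0.0823, 0.2846]
orientation: [-2.049, -2.381, -0.0]
wrist_force: [-0.3, 0.1, -1.1]
gripper_width: 0.551
t 17.75 tcp [0.5756 0.0823 0.2846] yawx 98.6 z [-0.  0. -1.] F [-0.3  0.1 -1.1] w 0.551
shift cm [ 7.96  0.03 17.97]
panel 1796 [[-5.6, -58.7, 115.2], [0.1, 3.8, 117.2], [6.3, 59.7, 119.1]] ((0.45369529724121094, 0.5851554870605469), (119.059814453125, 11.557555198669434), 89.71054077148438)
foot 1667 [[-19.6, -49.2, 26.2], [-8.3, 1.3, 28.2], [20.3, 50.3, 30.1]] ((0.3345832824707031, 0.6014060974121094), (40.068214416503906, 99.97682189941406), 0.33889514207839966)
padstreet 1833 [[-34.7, -64.4, 10.6], [-14.0, 3.2, 12.2], [32.3, 61.2, 14.2]] ((-1.0516700744628906, -0.961334228515625), (71.67986297607422, 160.48318481445312), 4.710061550140381)
```

View pics/wrist14.png

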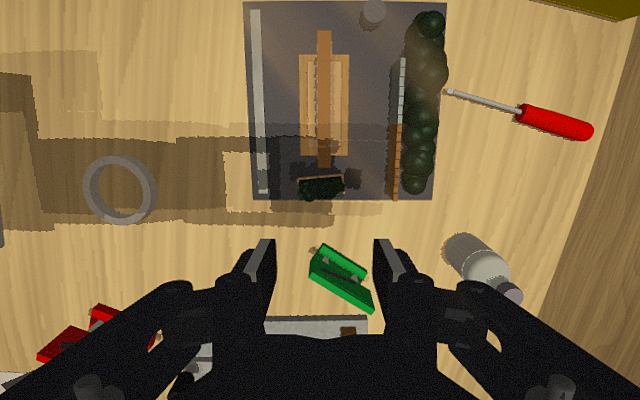

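View pics/scene14.png

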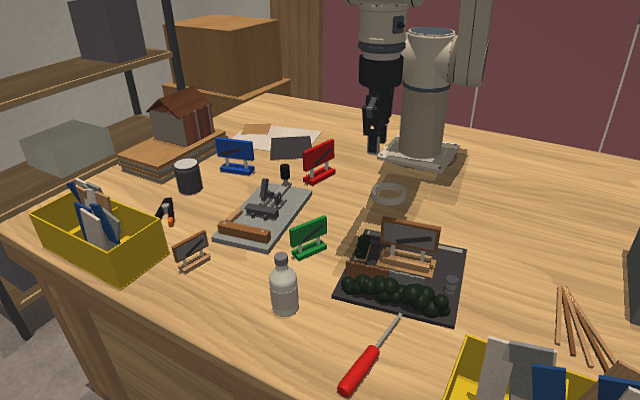

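The sign stands on the pad within about 1 mm and 0.3° of centre. Next, whether the bystanders moved, comparing scene pictures before and after.

```bash
python3 - <<'E'
import cv2,numpy as np
a=cv2.imread("pics/scene0.png");b=cv2.imread("pics/scene14.png");c=cv2.imread("pics/scene10.png")
f=lambda i:cv2.resize(i[170:330,210:480],None,fx=1.45*2,fy=1.45*2)
def f(i): return cv2.resize(i[175:325,320:480],None,fx=2.4,fy=2.4,interpolation=cv2.INTER_CUBIC)
cv2.imwrite("pics/cmp.png",np.hstack([f(a),f(b)]))
E
```

```text
(no output)
```

View pics/cmp.png

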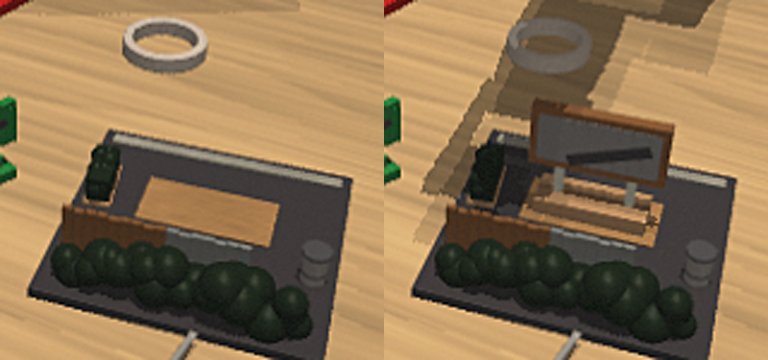

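The bush, bin and hedge are at the same pixels before and after, and the billboard is upright on the pad. Handing in.

```bash
python3 - <<'E'
from workcell import robot
print(robot.close_job(), robot.get_state()["time"])
E
```

```text
the job is handed in; nothing more can be done
the job is handed in; nothing more can be done
```

The billboard is standing upright on the cardboard pad and the job is handed in, at about 18 s on the robot's clock.

- **Clamp:** I swung the pawl up to about 0.5 rad, where it stayed. I then pulled the bar back by its knob until it met the stop, 35.1 mm of travel, and left it there. The camera cloud put the jaw and knob about 35 mm back.
- **Billboard:** I gripped it across the panel, lifted it straight up and carried it level to the pad. I lowered it until it touched (about 8 N at most), then opened the gripper and retreated.
- **Placing:** The last wrist-camera measurement put the foot within about 1 mm of the pad's centre and 0.3° of its axis.
- **Bystanders:** Before-and-after scene pictures show the bush and litter bin unmoved. The glue bottle looks unmoved in the scene view and the offcut in the top view, though I did not measure either after the placing.

One check failed: the last depth-based outline of the pad picked up points from the street as well, so I ignored it. Centring rests instead on the pad's edges and the street's corners found by ray casting, which agree to 1–2 mm.

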